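Load the creasing block and fit the keeper lever on a lantern maker's forming bed

ROBOT

A 6-joint arm with a two-finger parallel gripper is mounted at the origin on the work surface. World frame = base frame: x ahead of the robot, y to its left, z up, the work surface at z = 0. Lengths are in m, angles in rad, forces in N, time in s.
With the tool pointing down it reaches from about 0.325 to 0.9 m from the base axis. Payload 6.1 kg.
Tool frame: the origin (TCP) lies midway between the tips of the shut fingers; the grasp point (between the pads) lies 19 mm behind it; z points along the fingers, y is the direction in which the jaws open and shut (so a half turn about z gives the same grasp; the last joint's range is limited). The gripper opens to 87 mm and grips with 3 to 60 N. Pads are 19 mm wide; open, the fingers measure 117 mm over their backs; the gripper's body (75 mm by 190 mm) begins 51 mm behind the grasp point.
Start: joints at [1.113, 0.22, 1.526, -0, 1.395, -0.126], TCP at [0.204, 0.591, 0.192] pointing down, gripper open.
Joint ranges: [-2.98, 2.98], [-0.91, 2.08], [0.09, 2.57], [-1.24, 4.39], [0.2, 2.65], [-2.68, 2.68]. Speed limits (rad/s): [2.57, 2.57, 3.01, 3.14, 3.14, 3.14].

INTERFACE

Orientations are given as a unit quaternion [w, x, y, z].
In Python, from station import telemetry, cams, env gives the robot as it stands.
- The arm moves only by the tool step_arm, never from a script. Its argument "deltas" is a list of rows, each an object of numbers: "ax", "ay", "az": the turn, a rotation vector about the tool's x, y, z in degrees; "x", "y", "z": the shift along the tool's x, y, z in cm; "hand": the closure, from 0 (fully open) to 1 (shut). In form: [{"ax": .., "ay": .., "az": .., "x": .., "y": .., "z": .., "hand": ..}, ...]. A call has 1 to 8 rows; each row is the pose to reach, as a shift and turn from the pose commanded when the call began, along the tool's axes at that moment; what a row does not reach only later rows make up. A row lasts 1/12 s, in which the tool goes at most 41.7 mm and 7.16 degrees, less where a joint would pass 70% of its speed; a pose out of reach is approached as far as the arm can. A call with a gripper value outside its range is refused whole. The fingers move at their own pace and stop on an object; "newtons" is the grip in N (left out, the last holds). Time passes only in rows, so rows that repeat a pose let the fingers close. It gives the time, the measured TCP pose, the force and the opening at its end, in the units of the state.
- telemetry.read_state(): the state, without advancing time (a new reading comes with each control period).
- cams.grab_frame(name): name is "side" or "top" or "wrist"; returns a dict with "image" (384x512x3 uint8, red, green, blue), "range_z" (384x512 float32, m along the optical axis (not along the pixel's ray), 0 where there is no reading), "fx", "fy", "cx", "cy" (pixels), "R" (3x3) and "t" (3): a world point X has camera coordinates R X + t. Camera axes: x right, y down, z forward; pixel columns grow to the right and rows downward; lengths in m; the calibration is good to about 2 mm. A picture is of the moment at which its call begins.
- env.job_done(): hands the job in, once; it reports no verdict.
The state is a dict: "time_s": time; "joint_positions": joint angles; "joint_velocities": joint speeds; "tau": joint torques, N m; "ee_pos": TCP position; "ee_rot": TCP orientation; "wrist_force": force on the tool from outside, world axes, zero at the start; "moment": the same for the moment, N m; "width": opening from 0.0 (shut) to 1.0 (fully open).
Only numpy, scipy, OpenCV 4.12 (cv2) and the standard library are available. Lean on these libraries where they do the work, as an engineer would, in place of code of your own. Each camera call takes 0.05 s, during which the arm holds its last target. There are 200 camera calls.

TASK

Tip the standing wooden block over the near edge of the steel bed, so that it lies flat on the bed with its grooved face up. Then turn the loose lever to match the splines of the upright shaft, thread it fully home, and with it swing the shaft's keeper bar over the block as far as it goes. Let go of everything, and leave the beaker, the dish and the mallet where they are.

Things in the scene. Friction and masses are not known exactly. Their poses are not given: they have to be found in the camera images.
- bed: Fixed dark steel plate; z up, yaw varies. Origin at table height, mid-lane of its near edge (the fence, facing -x to the robot): plate covers x 0..150, y -130..70 mm, top z 16. A fixed bearing post (36 mm diameter, 52 at the foot) at x 30, y -90 rises to z 80 and carries the shaft.
- block: Loose pale hardwood block, 0.45 kg, 60 mm thick (x), 80 wide (y), 120 tall (z), standing on end within 10 mm of the bed's near edge. Origin: centre of that end. A groove 30 mm wide, 14 deep crosses the middle of its -x face (towards the robot). Pushed at 90 to 110 mm height towards the bed (3 N) it pivots on the bed's edge and falls onto it, -x face up, top then at 76 mm.
- block_center (a point): Centre of the block, 60 mm from each end. In the bed's frame it finally lies at about x 15 to 45, y 0, z 46 mm (the block then overhangs the near edge by 15 to 45 mm).
- lever: Loose, flat on the table, 0.45 kg, z up. Origin: bore centre on the hub's underside. Square steel hub 54 x 54 mm, 30 high, sides along x and y; +y and -y sides free to grip. Cross-shaped through bore, slots along x and y 15 mm wide, 37 end to end. Flat bar along +x, 22 mm wide, z 9..21, to x 165; upright wooden knob, 22 mm diameter, at x 152, up to z 51. Balances near x 25.
- keeper (a joint): Turn of the upright shaft and its keeper bar (rad, counterclockwise from above positive). 0: bar along the bed's x axis, clear of the block; 1.35: its stop, bar across the lying block. Starts between -0.35 and 0.2. Friction 0.25 N m; it stays where it is left.
- shaft_seat (a point): On the shaft axis, top of its 48 mm round shoulder, 104 mm above the table: the lever's underside rests here. Axes turn with the shaft, x along the keeper bar. Above: four splines in a cross along x and y, 34 mm end to end, 12 wide, 30 high, then a 6 mm nose (29 x 8). The lever fits at any quarter turn, 1.5 mm play all round (0.09 rad of turn), and then turns the shaft.
- keeper_tip (a point): End of the keeper bar, at mid-thickness, 90 mm from the shaft's axis. The bar is 20 mm wide and 12 mm thick, underside 82 mm above the table (6 mm above the lying block), top 94 mm.
- beaker: Bystander: open brass beaker, 72 mm diameter, 85 mm high, origin under its centre.
- dish: Bystander: flat brass dish, 130 mm diameter, 20 mm high, origin under its centre.
- mallet: Bystander: hammer lying on the table on the far right; origin by its handle's underside.
There are look-alikes about, which are no part of the job. What is shaped like the block but green is not meant. Leave any green or red look-alike of the lever alone.

How it is judged:
On the way, in this order (a step that is already met when the one before it is completed fails the run):
1. the block lies on the bed, grooved face up, while the keeper is still open (angle between block's own x axis and vertical above 3.05 rad and linear speed of block below 0.02 m/s and x of block_center in the frame of bed between 0.005 and 0.075 m and value of joint keeper below 0.5 rad), for 0.2 s.
2. the lever is fully home on the splines while the keeper is still open (horizontal distance between lever and shaft_seat below 0.005 m and z of lever in the frame of shaft_seat below 0.005 m and angle between lever's own z axis and vertical below 0.08 rad and value of joint keeper below 0.6 rad), for 0.1 s.
3. the keeper is swung to its stop with the lever home on the shaft (value of joint keeper above 1.25 rad and horizontal distance between lever and shaft_seat below 0.006 m and z of lever in the frame of shaft_seat below 0.008 m), for 0.1 s.
At the end, for the whole second after the job is handed in: Block flat on the bed (5 degrees), groove up, centre 5 to 75 mm in from the near edge, 30 mm from mid-lane; lever home on the shaft (5 mm off shoulder and axis, level within 5 degrees); keeper at 1.25 rad or more; all at rest (angle between block's own x axis and vertical above 3.05 rad and linear speed of each of block, lever below 0.02 m/s and x of block_center in the frame of bed between 0.005 and 0.075 m and y of block_center in the frame of bed between -0.03 and 0.03 m and z of block_center in the frame of bed between 0.04 and 0.052 m and horizontal distance between lever and shaft_seat below 0.005 m and z of lever in the frame of shaft_seat below 0.005 m and angle between lever's own z axis and vertical below 0.08 rad and value of joint keeper above 1.25 rad); the robot touches nothing.
It fails at once if a bystander is moved by more than 30 mm (distance of any of beaker, dish, mallet from where it was at the start of the episode above 0.03 m).
It also fails if it takes over 67 s, if anything falls off the work surface, if the arm or the gripper's body presses on something with over 40 N, if the wrist force passes 120 N, or if a joint passes its speed limit or range.

## Working session

There is one attempt and no reset: what is moved stays moved. The work goes in short steps, Python scripts to look and compute and a tool call to move; the robot and the scene stay as the last step left them, time stands still between calls to the robot, and variables do not carry over. Pictures are saved under pics/ and viewed, about 8 in all and at most 12, crops included, and the job is handed in when it is done.

Besides the shell and the picture viewer there is one more tool, called after "Request:" as name(argument=value, ...), one argument or row to a line, values as JSON. step_arm: Moves the arm, as the interface text tells. Its arguments: {"type":"object","properties":{"deltas":{"type":"array","items":{"type":"object","properties":{"ax":{"type":"number"},"ay":{"type":"number"},"az":{"type":"number"},"x":{"type":"number"},"y":{"type":"number"},"z":{"type":"number"},"hand":{"type":"number"}}}},"newtons":{"type":"number"}},"required":["deltas"]}

```bash
ls; mkdir -p pics; cat > h.py <<'E'
import numpy as np, cv2
from station import telemetry, cams, env
def snap(n,f):
    g=cams.grab_frame(n); np.savez(f'pics/{f}.npz',**g)
    cv2.imwrite(f'pics/{f}.png',g['image'][:,:,::-1]); return g
def load(f): return dict(np.load(f'pics/{f}.npz'))
def pts(g):
    z=g['range_z']; v,u=np.mgrid[:z.shape[0],:z.shape[1]]
    c=np.stack([(u-g['cx'])/g['fx']*z,(v-g['cy'])/g['fy']*z,z],-1)
    return (c-g['t'])@g['R']
def ray(g,u,v,h):
    R,t=g['R'],g['t']; o=-R.T@t; d=R.T@np.array([(u-g['cx'])/g['fx'],(v-g['cy'])/g['fy'],1])
    return o+d*(h-o[2])/d[2]
E
python3 - <<'E'
from h import *
a=snap('top','top0'); b=snap('side','side0')
cv2.imwrite('pics/both0.png',cv2.resize(np.hstack([a['image'],b['image']])[:,:,::-1],(1024,384))[:, :])
for g in (a,b): print(-g['R'].T@g['t'],g['R'][2],g['fx'])
print(telemetry.read_state())
E
```

```text
pics
[ 0.20881556 -0.01387387  1.59809309] [ 0.21901952  0.01772801 -0.97555941] 421.8536110379818
[-0.3620794  -0.83026295  1.01709687] [ 0.57981586  0.53953407 -0.61050517] 416.4579394336525
{'time_s': 0.1, 'joint_positions': array([ 1.11286026e+00,  2.21187858e-01,  1.52750473e+00, -7.59213291e-06,
        1.39471534e+00, -1.26096577e-01]), 'joint_velocities': array([-0.00021514, -0.0013857 , -0.00343222, -0.00162277,  0.00051406,
        0.00175687]), 'tau': array([ 1.49338153e-03, -4.95941806e+01, -3.88524413e+01,  7.02494360e-02,
        5.14413812e-02, -6.86504805e-06]), 'ee_pos': array([0.20333926, 0.59033501, 0.19111731]), 'ee_rot': array([-2.57716013e-04,  1.65158787e-01,  9.86266572e-01, -8.70290336e-04]), 'wrist_force': array([-0.63747345, -0.1929958 , -0.12498573]), 'moment': array([ 0.03320516, -0.00640302,  0.03105115]), 'width': 0.9991576555228628}
```

View pics/top0.png

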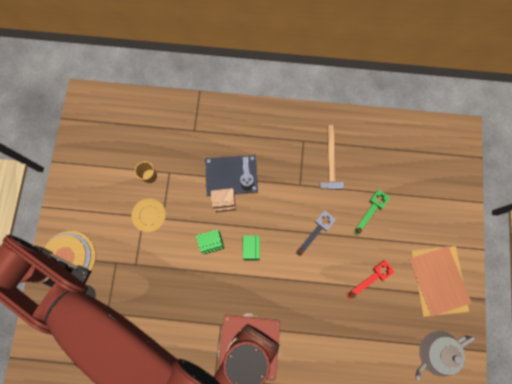

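View pics/side0.png

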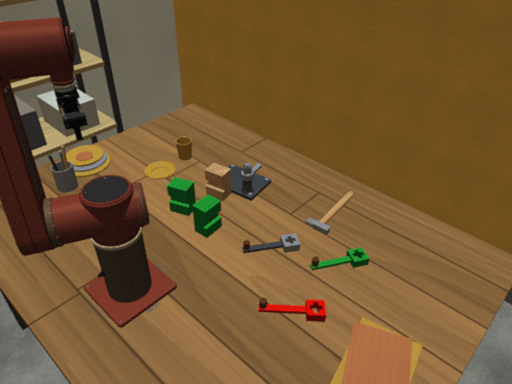

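Top view: the pale block stands at (222,200) by the bed at (231,175), with two green look-alikes at (209,241) and (251,247). The grey steel lever has its hub at (325,219) and knob at (300,252), with green (375,205) and red (375,275) look-alikes. The shaft is at (247,182) with its keeper bar towards (247,163). The pale block and grey lever are the ones described. I'll confirm with a crop and measure.

```bash
python3 - <<'E'
from h import *
a=load('top0'); b=load('side0')
A=cv2.resize(a['image'][140:265,190:345],(775,625))[:,:,::-1]
B=cv2.resize(b['image'][150:270,165:320],(775,600))[:,:,::-1]
cv2.imwrite('pics/c0.png',cv2.resize(np.vstack([A,B]),(380,600)))
cv2.imwrite('pics/c0.png',np.hstack([cv2.resize(A,(400,322)),cv2.resize(B,(400,322))]))
P=pts(a); I=a['image'].astype(int); hsv=cv2.cvtColor(a['image'],cv2.COLOR_RGB2HSV)
def rep(n,m):
    q=P[m]; 
    if len(q)<3: print(n,len(q));return
    r=cv2.minAreaRect((q[:,:2]*1000).astype(np.float32))
    print(n,len(q),'z',np.percentile(q[:,2],[5,50,95]).round(3),'rect',np.round(r[0],1),np.round(r[1],1),round(r[2],1))
def win(u0,u1,v0,v1):
    m=np.zeros(P.shape[:2],bool); m[v0:v1,u0:u1]=1; return m
H=P[...,2]
w=win(198,265,145,215); 
rep('bed',w&(abs(H-.016)<.006)&(I.max(-1)<90))
rep('block',win(205,240,180,215)&(abs(H-.12)<.008))
w=win(235,265,150,200)
rep('keeper',w&(abs(H-.094)<.006)); rep('shaft',w&(H>.115)); rep('all>.08',w&(H>.08))
w=win(292,340,205,262)
rep('hub',win(310,340,205,232)&(H>.022)&(H<.04)); rep('knob',w&(H>.04)); rep('lever',w&(H>.012)&(H<.06))
rep('mallet',win(318,345,120,192)&(H>.01)); rep('beaker',win(132,160,158,185)&(H>.06)); rep('dish',win(128,170,195,235)&(H>.01))
rep('gA',win(195,225,225,255)&(H>.1));rep('gB',win(240,262,230,264)&(H>.1))
E
```

```text
bed 447 z [0.011 0.016 0.021] rect [624.4 134.2] [144.2 186.5] 8.7
block 371 z [0.115 0.12  0.125] rect [512.5 150.3] [61.3 79.8] 11.9
keeper 97 z [0.089 0.094 0.099] rect [623.6  81.3] [112.3  43.2] 17.2
shaft 68 z [0.121 0.138 1.598] rect [408.1  37.8] [410.6  29.9] 10.4
all>.08 242 z [0.089 0.103 0.142] rect [443.5  47.5] [483.1  44.7] 9.4
hub 170 z [0.024 0.029 0.035] rect [ 469.3 -226.9] [53.3 86.6] 56.3
knob 41 z [0.045 0.052 1.598] rect [283.7 -88.5] [ 17.9 210.7] 49.9
lever 384 z [0.016 0.025 0.048] rect [ 437.3 -205.4] [212.7 139.9] 1.4
mallet 534 z [0.015 0.023 0.031] rect [ 518.9 -187. ] [146.5 695. ] 72.7
beaker 150 z [0.063 0.082 0.091] rect [414.3 233.1] [642.4  67.6] 51.0
dish 534 z [0.01  0.015 0.024] rect [319.1 265.4] [585.  135.8] 55.4
gA 409 z [0.113 0.12  0.125] rect [281.3 113. ] [277.3  92.2] 41.9
gB 410 z [0.115 0.12  0.126] rect [347.2  30.2] [79.8 59.7] 5.6
```

View pics/c0.png

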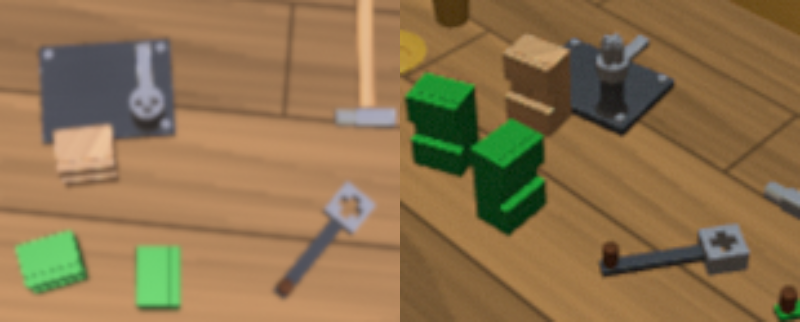

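The crop confirms it: the pale grooved block stands at the bed's near edge with its groove towards the robot. The grey lever is free, and the keeper bar runs about along bed x.

```bash
python3 - <<'E'
from h import *
a=load('top0'); P=pts(a); I=a['image'].astype(int); H=np.where(a['range_z']>0,P[...,2],-1)
def win(u0,u1,v0,v1):
    m=np.zeros(H.shape,bool); m[v0:v1,u0:u1]=1; return m
# bed: dark pixels cast onto z=.016
m=win(198,265,145,205)&(I.max(-1)<95)&(H<.03)
v,u=np.nonzero(m); q=np.array([ray(a,x,y,.016)[:2] for x,y in zip(u,v)])*1000
r=cv2.minAreaRect(q.astype(np.float32)); print('bed',r); 
th=np.deg2rad(r[2] if r[2]<45 else r[2]-90); c=np.array(r[0]); X=np.array([np.cos(th),np.sin(th)]);Y=np.array([-X[1],X[0]])
o=c-75*X+30*Y; print('origin',o,'yaw',np.rad2deg(th),'shaft pred',o+30*X-90*Y)
def cl(n,m,h=None):
    v,u=np.nonzero(m); q=P[m][:,:2]*1000
    r=cv2.minAreaRect(q.astype(np.float32)); print(n,len(q),np.round(r[0]),np.round(r[1]),round(r[2],1),'mean',q.mean(0).round(1)); return q
w=win(236,262,150,200)
cl('shaft top',w&(H>.125)); k=cl('keeper',w&(abs(H-.094)<.005)&(win(236,262,150,178)))
d=cv2.fitLine(k.astype(np.float32),2,0,.01,.01).ravel(); print('keeper dir',np.rad2deg(np.arctan2(d[1],d[0])))
m=win(292,340,205,262)
kb=cl('knob',m&(H>.043)); hb=cl('hub',m&(H>.026)&(H<.034)&(I.min(-1)>100))
D=kb.mean(0)-hb.mean(0); print('lever yaw',np.rad2deg(np.arctan2(D[1],D[0])),np.hypot(*D))
bl=cl('block',win(205,240,180,215)&(abs(H-.12)<.006))
E
```

```text
bed ((624.2338256835938, 136.82420349121094), (145.77403259277344, 193.71116638183594), 7.878802299499512)
origin [545.82946491 156.260155  ] yaw 7.878802299499511 shaft pred [587.88329932  71.22207523]
shaft top 56 [594.  71.] [31. 31.] 60.1 mean [591.8  71.5]
keeper 78 [647.  84.] [69. 26.] 12.3 mean [649.3  81.6]
keeper dir 8.844929
knob 29 [ 356. -151.] [18. 19.] 5.0 mean [ 356.2 -150.2]
hub 108 [ 482. -236.] [53. 55.] 56.6 mean [ 481.7 -235.6]
lever yaw 145.75952928858132 151.72152549092155
block 356 [513. 150.] [61. 80.] 11.9 mean [512.1 149.7]
```

Request:
step_arm(
  deltas=[
    {"x": -23.6, "y": -22.4, "hand": 1},
    {"x": -23.6, "y": -22.4, "hand": 1},
    {"x": -23.6, "y": -22.4, "hand": 1},
    {"x": -23.6, "y": -22.4, "hand": 1},
    {"x": -23.6, "y": -22.4, "hand": 1},
    {"x": -23.6, "y": -22.4, "hand": 1},
    {"x": -23.6, "y": -22.4, "hand": 1},
    {"x": -23.6, "y": -22.4, "hand": 1},
  ],
)

```text
invalid input
```

Request:
step_arm(
  deltas=[
    {"x": -13.3, "y": -12.6, "az": -27.5},
    {"x": -13.3, "y": -12.6, "az": -27.5},
    {"x": -13.3, "y": -12.6, "az": -27.5},
    {"x": -13.3, "y": -12.6, "az": -27.5},
    {"x": -13.3, "y": -12.6, "az": -27.5},
    {"x": -13.3, "y": -12.6, "az": -27.5},
  ],
)

```text
invalid input
```

```bash
cat >> h.py <<'E'
from scipy.spatial.transform import Rotation as Ro
def go(x,y,z,phi):
    "deltas from the present pose to tool down, jaw axis (tool y) at world yaw phi deg"
    s=telemetry.read_state(); R=Ro.from_quat(np.roll(s['ee_rot'],-1))
    f=np.deg2rad(phi); T=np.array([[np.sin(f),np.cos(f),0],[-np.cos(f),np.sin(f),0],[0,0,-1]])
    d=R.inv().apply(np.array([x,y,z])-s['ee_pos'])*100
    w=np.rad2deg((R.inv()*Ro.from_matrix(T)).as_rotvec())
    print('pos',s['ee_pos'].round(4),'phi',np.rad2deg(np.arctan2(*R.as_matrix()[[1,0],1])).round(2),'xyz cm',d.round(2),'a',w.round(2),'F',s['wrist_force'].round(1),'w',round(s['width'],3),'t',s['time_s'],'j',s['joint_positions'].round(2))
E
python3 -c "
from h import *
go(.438,.139,.1,98.5)"
```

```text
Traceback (most recent call last):
  File "h.py", line 20, in go
    w=np.rad2deg((R.inv()*Ro.from_matrix(T)).as_rotvec())
                          ~~~~~~~~~~~~~~^^^
  File "scipy/spatial/transform/_rotation.pyx", line 1143, in scipy.spatial.transform._rotation.Rotation.from_matrix
ValueError: Non-positive determinant (left-handed or null coordinate frame) in rotation matrix 0: [[ 0.98901586 -0.14780941  0.        ]
 [ 0.14780941  0.98901586  0.        ]
 [ 0.          0.         -1.        ]].
```

Request:
step_arm(
  deltas=[
    {"ax": 0, "ay": 0, "az": 0, "z": 0, "x": -23.6, "y": -22.4, "hand": 1},
    {"ax": 0, "ay": 0, "az": 0, "z": 0, "x": -23.6, "y": -22.4, "hand": 1},
    {"ax": 0, "ay": 0, "az": 0, "z": 0, "x": -23.6, "y": -22.4, "hand": 1},
    {"ax": 0, "ay": 0, "az": 0, "z": 0, "x": -23.6, "y": -22.4, "hand": 1},
    {"ax": 0, "ay": 0, "az": 0, "z": 0, "x": -23.6, "y": -22.4, "hand": 1},
    {"ax": 0, "ay": 0, "az": 0, "z": 0, "x": -23.6, "y": -22.4, "hand": 1},
    {"ax": 0, "ay": 0, "az": 0, "z": 0, "x": -23.6, "y": -22.4, "hand": 1},
    {"ax": 0, "ay": 0, "az": 0, "z": 0, "x": -23.6, "y": -22.4, "hand": 1},
  ],
  newtons=20,
)

```text
time_s: 0.77
ee_pos: [0.3542, 0.2997, 0.1918]
ee_rot: [0.0, 0.165, 0.986, -0.0]
wrist_force: [0.6, 0.4, -0.3]
width: 0.477
```

```bash
sed -i 's/\[\[np.sin(f),np.cos(f),0\],\[-np.cos(f),np.sin(f),0\]/[[-np.sin(f),np.cos(f),0],[np.cos(f),np.sin(f),0]/' h.py
python3 -c "
from h import *
go(.438,.139,.19,98.5)"
```

```text
pos [0.3542 0.2997 0.1918] phi 70.97 xyz cm [-13.16 -12.46   0.19] a [ -0.04  -0.   -27.53] F [ 0.6  0.4 -0.3] w 0.477 t 0.7667 j [ 0.53 -0.17  1.93 -0.    1.39 -0.71]
```

Request:
step_arm(
  deltas=[
    {"ax": 0, "ay": 0, "az": -27.5, "x": -13.2, "y": -12.5, "z": 0, "hand": 1},
    {"ax": 0, "ay": 0, "az": -27.5, "x": -13.2, "y": -12.5, "z": 0, "hand": 1},
    {"ax": 0, "ay": 0, "az": -27.5, "x": -13.2, "y": -12.5, "z": 0, "hand": 1},
    {"ax": 0, "ay": 0, "az": -27.5, "x": -13.2, "y": -12.5, "z": 0, "hand": 1},
    {"ax": 0, "ay": 0, "az": -27.5, "x": -13.2, "y": -12.5, "z": 4, "hand": 1},
    {"ax": 0, "ay": 0, "az": -27.5, "x": -13.2, "y": -12.5, "z": 8, "hand": 1},
    {"ax": 0, "ay": 0, "az": -27.5, "x": -13.2, "y": -12.5, "z": 9.2, "hand": 1},
    {"ax": 0, "ay": 0, "az": -27.5, "x": -13.2, "y": -12.5, "z": 9.2, "hand": 1},
  ],
)

```text
time_s: 1.43
ee_pos: [0.4334, 0.1393, 0.0945]
ee_rot: [-0.005, -0.073, 0.997, -0.0]
wrist_force: [0.0, 0.6, -0.8]
width: 0.007
```

```bash
python3 -c "
from h import *
go(.438+.09,.139+.0135,.1,98.5); snap('wrist','w1')"
```

```text
pos [0.4334 0.1393 0.0945] phi 98.36 xyz cm [-9.55 -0.06 -0.65] a [-0.   -0.6  -0.14] F [ 0.   0.6 -0.8] w 0.007 t 1.4333 j [ 0.14 -0.09  2.04 -0.    1.2  -1.58]
```

View pics/w1.png

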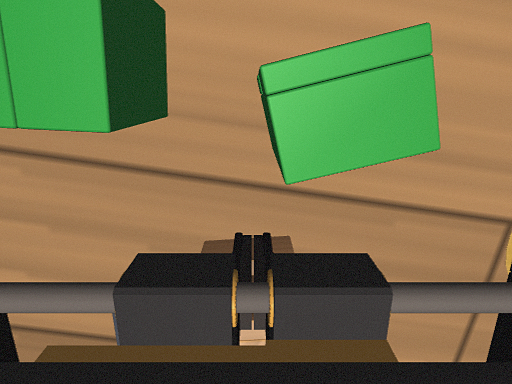

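The wrist view shows only the green blocks, at (60,60) and (350,100), on the robot side, well clear of the fingers. Next is the push.

Request:
step_arm(
  deltas=[
    {"ax": 0, "ay": 0, "az": 0, "x": -3, "y": 0, "z": -0.5, "hand": 1},
    {"ax": 0, "ay": 0, "az": 0, "x": -3.8, "y": 0, "z": -0.5, "hand": 1},
    {"ax": 0, "ay": 0, "az": 0, "x": -4.6, "y": 0, "z": -0.5, "hand": 1},
    {"ax": 0, "ay": 0, "az": 0, "x": -5.4, "y": 0, "z": -0.5, "hand": 1},
    {"ax": 0, "ay": 0, "az": 0, "x": -6.2, "y": 0, "z": -0.5, "hand": 1},
    {"ax": 0, "ay": 0, "az": 0, "x": -7, "y": 0, "z": -0.5, "hand": 1},
    {"ax": 0, "ay": 0, "az": 0, "x": -7.8, "y": 0, "z": -0.5, "hand": 1},
    {"ax": 0, "ay": 0, "az": 0, "x": -8.6, "y": 0, "z": -0.5, "hand": 1},
  ],
)

```text
time_s: 2.15
ee_pos: [0.5235, 0.154, 0.1052]
ee_rot: [-0.0, -0.074, 0.997, -0.0]
wrist_force: [1.2, -0.0, -0.9]
width: 0.005
```

```bash
cat >> h.py <<'E'
def blk(f):
    a=snap('top',f); P=pts(a); H=np.where(a['range_z']>0,P[...,2],-1); hsv=cv2.cvtColor(a['image'],cv2.COLOR_RGB2HSV)
    m=np.zeros(H.shape,bool); m[150:215,200:245]=1
    for lo,hi in((.05,.15),(.07,.083)):
        q=P[m&(H>lo)&(H<hi)&(hsv[...,1]>50)]
        if len(q)>5:
            r=cv2.minAreaRect((q[:,:2]*1000).astype(np.float32)); print(len(q),np.percentile(q[:,2],[5,50,95]).round(3),r)
E
python3 -c "
from h import *
go(.52,.152,.1,98.5); blk('t2')"
```

```text
pos [0.5235 0.154  0.1052] phi 98.5 xyz cm [ 0.37 -0.14  0.52] a [-0. -0.  0.] F [ 1.2 -0.  -0.9] w 0.005 t 2.15 j [ 0.14  0.11  1.82 -0.    1.21 -1.58]
109 [0.082 0.119 0.124] ((498.45635986328125, 142.09539794921875), (45.551815032958984, 85.09355163574219), 28.01131820678711)
```

```bash
python3 -c "
from h import *
g=snap('side','s2'); cv2.imwrite('pics/s2c.png',cv2.resize(g['image'][110:240,150:310],(640,520))[:,:,::-1])"
```

```text
(no output)
```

View pics/s2c.png

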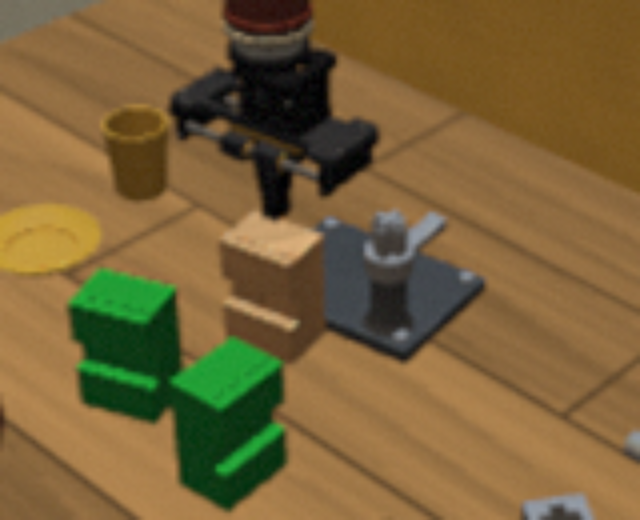

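```bash
python3 -c "
from h import *
g=load('s2')
for X in ([.5235,.154,.105],[.5125,.15,.12],[.48,.15,.12],[.54,.15,.12]):
    c=g['R']@X+g['t']; u,v=g['fx']*c[0]/c[2]+g['cx'],g['fy']*c[1]/c[2]+g['cy']; print(u,v,(u-150)*4,(v-110)*4)
P=pts(g); print(P[(110+205//4)-2:(110+215//4),150+270//4-3:150+270//4+3].round(3)); print(P[110+240//4,150+275//4],P[110+180//4,150+275//4])
g=load('t2');I=g['image'];cv2.imwrite('pics/t2c.png',cv2.resize(I[120:260,150:310],(640,560))[:,:,::-1])
"
```

```text
218.65431902696744 169.90340654439552 274.61727610786977 239.6136261775821
217.13394754623604 168.24967072963668 268.5357901849442 232.9986829185467
210.81077762060883 171.7565106343259 243.24311048243533 247.02604253730362
222.36795985155936 165.34687934021792 289.47183940623745 221.3875173608717
[[[ 6.670e-01  3.410e-01  3.000e-03]
  [-3.620e-01 -8.300e-01  1.017e+00]
  [ 5.180e-01  1.600e-01  1.550e-01]
  [ 5.160e-01  1.520e-01  1.600e-01]
  [ 5.150e-01  1.460e-01  1.630e-01]
  [ 5.220e-01  1.470e-01  1.590e-01]]

 [[ 6.630e-01  3.380e-01  1.000e-03]
  [ 5.120e-01  1.600e-01  1.530e-01]
  [ 5.140e-01  1.550e-01  1.540e-01]
  [ 5.170e-01  1.540e-01  1.530e-01]
  [ 5.140e-01  1.450e-01  1.590e-01]
  [ 5.220e-01  1.480e-01  1.540e-01]]

 [[ 6.600e-01  3.350e-01 -2.000e-03]
  [ 5.110e-01  1.580e-01  1.500e-01]
  [ 5.150e-01  1.570e-01  1.490e-01]
  [ 5.170e-01  1.540e-01  1.490e-01]
  [ 5.140e-01  1.460e-01  1.540e-01]
  [ 5.240e-01  1.500e-01  1.480e-01]]

 [[ 6.550e-01  3.290e-01 -2.000e-03]
  [ 5.120e-01  1.600e-01  1.440e-01]
  [ 5.160e-01  1.590e-01  1.430e-01]
  [ 5.160e-01  1.530e-01  1.450e-01]
  [ 5.170e-01  1.490e-01  1.470e-01]
  [ 5.180e-01  1.440e-01  1.490e-01]]]
[0.50416755 0.1362109  0.12268912] [0.51743164 0.14744996 0.1784442 ]
```

View pics/t2c.png

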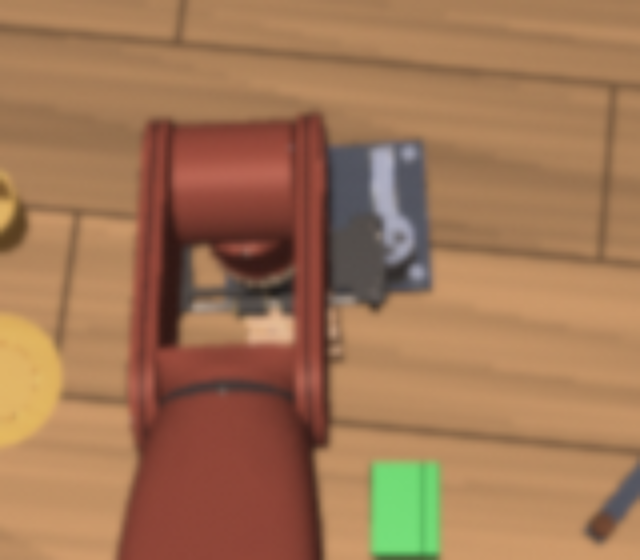

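```bash
python3 -c "
from h import *
a=load('side0');b=load('s2')
print(telemetry.read_state()['ee_pos'])
A=np.hstack([cv2.resize(k['image'][145:205,195:245],(400,480),interpolation=cv2.INTER_NEAREST) for k in(a,b)])
cv2.imwrite('pics/cmp.png',A[:,:,::-1])
for g in(a,b):
    P=pts(g)
    for u,vs in((211,range(168,200,4)),(218,range(158,198,4))): print(u,[tuple((P[v,u]*1000).astype(int)) for v in vs])
"
```

```text
[0.5240063  0.15384954 0.10522762]
211 [(np.int64(496), np.int64(166), np.int64(121)), (np.int64(479), np.int64(147), np.int64(120)), (np.int64(481), np.int64(151), np.int64(98)), (np.int64(478), np.int64(150), np.int64(82)), (np.int64(490), np.int64(164), np.int64(49)), (np.int64(482), np.int64(156), np.int64(38)), (np.int64(482), np.int64(158), np.int64(18)), (np.int64(378), np.int64(37), np.int64(123))]
218 [(np.int64(692), np.int64(342), np.int64(-4)), (np.int64(658), np.int64(306), np.int64(6)), (np.int64(526), np.int64(160), np.int64(118)), (np.int64(506), np.int64(138), np.int64(120)), (np.int64(492), np.int64(123), np.int64(116)), (np.int64(490), np.int64(122), np.int64(99)), (np.int64(487), np.int64(120), np.int64(83)), (np.int64(500), np.int64(135), np.int64(49)), (np.int64(484), np.int64(119), np.int64(47)), (np.int64(483), np.int64(118), np.int64(29))]
211 [(np.int64(500), np.int64(171), np.int64(117)), (np.int64(484), np.int64(153), np.int64(115)), (np.int64(480), np.int64(151), np.int64(99)), (np.int64(481), np.int64(152), np.int64(79)), (np.int64(488), np.int64(162), np.int64(51)), (np.int64(478), np.int64(152), np.int64(42)), (np.int64(477), np.int64(153), np.int64(23)), (np.int64(383), np.int64(43), np.int64(117))]
218 [(np.int64(517), np.int64(148), np.int64(164)), (np.int64(517), np.int64(148), np.int64(146)), (np.int64(526), np.int64(159), np.int64(119)), (np.int64(504), np.int64(136), np.int64(122)), (np.int64(489), np.int64(121), np.int64(118)), (np.int64(488), np.int64(120), np.int64(101)), (np.int64(490), np.int64(123), np.int64(80)), (np.int64(498), np.int64(133), np.int64(52)), (np.int64(487), np.int64(122), np.int64(44)), (np.int64(489), np.int64(126), np.int64(21))]
```

View pics/cmp.png

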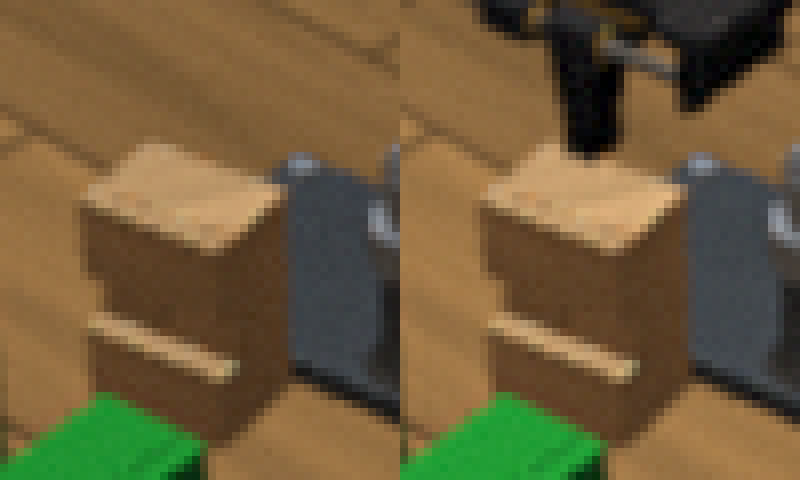

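The block hasn't moved: the side view shows the fingertip at about z 0.135, above the block top, while the reported TCP is at 0.105. I'll back off and measure that height offset in the clear.

Request:
step_arm(
  deltas=[
    {"ax": 0, "ay": 0, "az": 0, "x": 3, "y": 0, "z": -1, "hand": 1},
    {"ax": 0, "ay": 0, "az": 0, "x": 6.5, "y": 0, "z": -1, "hand": 1},
    {"ax": 0, "ay": 0, "az": 0, "x": 9.5, "y": 0, "z": -1, "hand": 1},
    {"ax": 0, "ay": 0, "az": 0, "x": 9.5, "y": 0, "z": 1, "hand": 1},
    {"ax": 0, "ay": 0, "az": 0, "x": 9.5, "y": 0, "z": 3, "hand": 1},
    {"ax": 0, "ay": 0, "az": 0, "x": 9.5, "y": 0, "z": 3, "hand": 1},
  ],
)

```text
time_s: 2.75
ee_pos: [0.4256, 0.1393, 0.0721]
ee_rot: [-0.003, -0.074, 0.997, -0.0]
wrist_force: [-1.7, 0.3, -0.2]
width: 0.003
```

```bash
python3 -c "
from h import *
go(.52,.152,.1,98.5)
g=snap('side','s3'); P=pts(g); ee=telemetry.read_state()['ee_pos']
m=(g['image'].max(-1)<45)&(g['range_z']>0)&(np.hypot(P[...,0]-ee[0],P[...,1]-ee[1])<.035)
q=P[m]; q=q[q[:,2].argsort()]; print(len(q)); print(q[:12].round(3)); print(np.argwhere(m)[:,::-1][P[m][:,2].argsort()][:5])
cv2.imwrite('pics/s3c.png',cv2.resize(g['image'][130:220,160:270],(660,540))[:,:,::-1])
"
```

```text
pos [0.4256 0.1393 0.0721] phi 98.49 xyz cm [-9.51 -0.14 -2.84] a [ 0.   -0.31 -0.01] F [-1.7  0.3 -0.2] w 0.003 t 2.75 j [ 0.14 -0.08  2.08 -0.    1.15 -1.58]
285
[[0.42  0.133 0.103]
 [0.418 0.142 0.105]
 [0.43  0.133 0.108]
 [0.417 0.135 0.109]
 [0.417 0.141 0.11 ]
 [0.415 0.143 0.11 ]
 [0.42  0.128 0.111]
 [0.434 0.132 0.111]
 [0.418 0.147 0.111]
 [0.424 0.132 0.111]
 [0.417 0.129 0.112]
 [0.433 0.136 0.113]]
[[202 184]
 [200 183]
 [204 182]
 [201 183]
 [200 182]]
```

View pics/s3c.png

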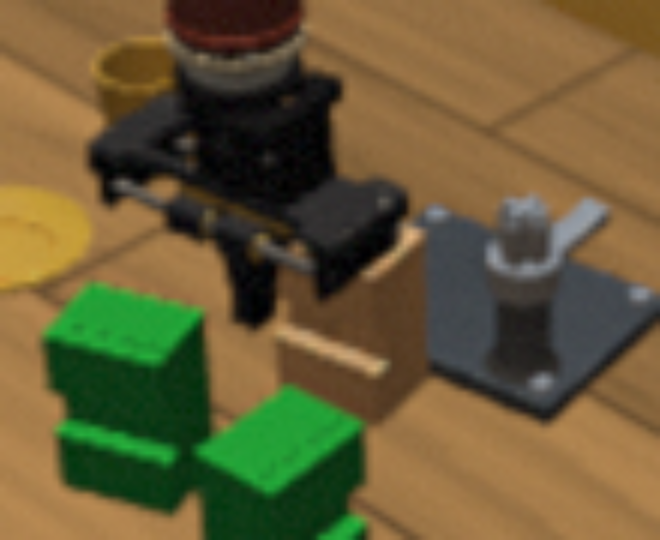

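Side view: the fingertip is at (202,184), which puts it at z 0.103 against a reported 0.072. The real tip is therefore about 31 mm above the reported TCP, and I'll use that offset from here. At this height the finger is right for the push.

Request:
step_arm(
  deltas=[
    {"ax": 0, "ay": 0, "az": 0, "x": -3.5, "y": 0, "z": 0, "hand": 1},
    {"ax": 0, "ay": 0, "az": 0, "x": -4.5, "y": 0, "z": 0, "hand": 1},
    {"ax": 0, "ay": 0, "az": 0, "x": -5.5, "y": 0, "z": 0, "hand": 1},
    {"ax": 0, "ay": 0, "az": 0, "x": -6.4, "y": 0, "z": 0, "hand": 1},
    {"ax": 0, "ay": 0, "az": 0, "x": -7.3, "y": 0, "z": 0, "hand": 1},
    {"ax": 0, "ay": 0, "az": 0, "x": -8.2, "y": 0, "z": 0, "hand": 1},
    {"ax": 0, "ay": 0, "az": 0, "x": -9.1, "y": 0, "z": 0, "hand": 1},
    {"ax": 0, "ay": 0, "az": 0, "x": -10, "y": 0, "z": 0, "hand": 1},
  ],
)

```text
time_s: 3.47
ee_pos: [0.5288, 0.1546, 0.0753]
ee_rot: [0.0, -0.074, 0.997, -0.0]
wrist_force: [-1.0, 0.4, 0.3]
width: 0.005
```

Request:
step_arm(
  deltas=[
    {"ax": 0, "ay": 0, "az": 0, "x": -0.7, "y": 0, "z": 0, "hand": 1},
    {"ax": 0, "ay": 0, "az": 0, "x": -1.4, "y": 0, "z": 0, "hand": 1},
    {"ax": 0, "ay": 0, "az": 0, "x": -1.4, "y": 0, "z": 0, "hand": 1},
    {"ax": 0, "ay": 0, "az": 0, "x": -1.4, "y": 0, "z": 0, "hand": 1},
  ],
)

```text
time_s: 3.8
ee_pos: [0.5418, 0.1565, 0.0749]
ee_rot: [-0.0, -0.074, 0.997, -0.0]
wrist_force: [-0.1, 0.1, -0.3]
width: 0.006
```

```bash
cat >> h.py <<'E'
def pale(f):
    g=snap('side',f); P=pts(g); I=g['image'].astype(int)
    o=np.array([.546,.156]); t=np.deg2rad(8.5); X=np.array([np.cos(t),np.sin(t)]);Y=np.array([-X[1],X[0]])
    b=np.dstack([(P[...,:2]-o)@X,(P[...,:2]-o)@Y,P[...,2]])
    m=(g['range_z']>0)&(I[...,0]>I[...,2]+25)&(abs(b[...,1])<.07)&(abs(b[...,0])<.13)&(b[...,2]>.024)
    q=b[m]; print(len(q)); print('x,y,z pct 1 5 50 95 99',np.percentile(q,[1,5,50,95,99],axis=0).round(3).T.tolist())
E
python3 -c "
from h import *
go(.43,.139,.12,98.5); pale('s4')"
```

```text
pos [0.5418 0.1565 0.0749] phi 98.48 xyz cm [11.31 -0.09 -4.5 ] a [-0.   -0.03 -0.02] F [-0.1  0.1 -0.3] w 0.006 t 3.8 j [ 0.14  0.19  1.79 -0.    1.16 -1.58]
1994
x,y,z pct 1 5 50 95 99 [[-0.127, -0.113, -0.034, 0.052, 0.073], [-0.06, -0.058, -0.031, 0.035, 0.048], [0.027, 0.04, 0.35, 0.517, 0.535]]
```

Request:
step_arm(
  deltas=[
    {"ax": 0, "ay": 0, "az": 0, "x": 1, "y": 0, "z": -4, "hand": 1},
    {"ax": 0, "ay": 0, "az": 0, "x": 1, "y": 0, "z": -8, "hand": 1},
    {"ax": 0, "ay": 0, "az": 0, "x": 1, "y": 0, "z": -10, "hand": 0},
    {"ax": 0, "ay": 0, "az": 7, "x": 3, "y": -4, "z": -10, "hand": 0},
    {"ax": 0, "ay": 0, "az": 14, "x": 4, "y": -8, "z": -10, "hand": 0},
    {"ax": 0, "ay": 0, "az": 21, "x": 5, "y": -12, "z": -10, "hand": 0},
    {"ax": 0, "ay": 0, "az": 28, "x": 6, "y": -16, "z": -10, "hand": 0},
    {"ax": 0, "ay": 0, "az": 35, "x": 7, "y": -20, "z": -10, "hand": 0},
  ],
  newtons=60,
)

```text
time_s: 4.52
ee_pos: [0.5011, -0.0517, 0.1753]
ee_rot: [0.0, 0.232, 0.973, -0.0]
wrist_force: [0.8, -0.5, 0.6]
width: 0.378
```

```bash
python3 -c "
from h import *
go(.482,-.236,.14,55.8); blk('t5')
g=load('t5');s=snap('side','s5')
cv2.imwrite('pics/c5.png',np.hstack([cv2.resize(k,(400,400))[:,:,::-1] for k in (g['image'][140:260,190:310],s['image'][140:220,180:260])]))"
```

```text
pos [ 0.5011 -0.0517  0.1753] phi 63.2 xyz cm [ -6.6  -17.31   3.54] a [0.01 0.03 7.4 ] F [ 0.8 -0.5  0.6] w 0.378 t 4.5167 j [-0.26 -0.06  1.86 -0.    1.34 -1.36]
705 [0.059 0.075 0.081] ((568.7573852539062, 160.96505737304688), (121.4835433959961, 79.75362396240234), 9.412010192871094)
499 [0.071 0.076 0.081] ((568.7598266601562, 161.0072784423828), (121.45199584960938, 79.72174835205078), 9.32477855682373)
```

View pics/c5.png

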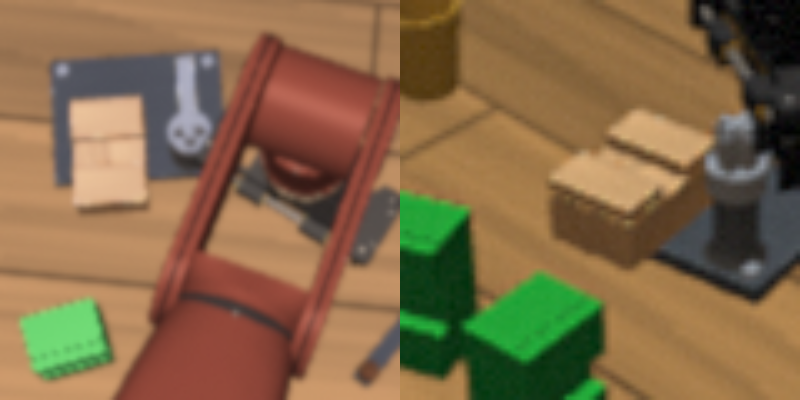

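The block lies flat, groove up: top at 76 mm, footprint 121x80, centre about 23 mm in from the near edge. Next, the lever.

Request:
step_arm(
  deltas=[
    {"ax": 0, "ay": 0, "az": 7, "x": -1.5, "y": -4, "z": 0, "hand": 0},
    {"ax": 0, "ay": 0, "az": 7.4, "x": -3, "y": -8, "z": 1, "hand": 0},
    {"ax": 0, "ay": 0, "az": 7.4, "x": -4.5, "y": -11.5, "z": 2, "hand": 0},
    {"ax": 0, "ay": 0, "az": 7.4, "x": -6, "y": -15, "z": 3, "hand": 0},
    {"ax": 0, "ay": 0, "az": 7.4, "x": -6.6, "y": -17.3, "z": 3.5, "hand": 0},
    {"ax": 0, "ay": 0, "az": 7.4, "x": -6.6, "y": -17.3, "z": 3.5, "hand": 0},
    {"ax": 0, "ay": 0, "az": 7.4, "x": -6.6, "y": -17.3, "z": 3.5, "hand": 0},
  ],
)

```text
time_s: 5.2
ee_pos: [0.4833, -0.2345, 0.1395]
ee_rot: [-0.001, 0.292, 0.956, 0.001]
wrist_force: [0.6, -0.4, 0.9]
width: 0.966
```

```bash
python3 -c "
from h import *
go(.482,-.236,.08,55.8)
g=snap('wrist','w6'); P=pts(g); H=np.where(g['range_z']>0,P[...,2],-1); I=g['image'].astype(int)
print('cam',-g['R'].T@g['t'],g['R'][2])
near=np.hypot(P[...,0]-.482,P[...,1]+.236)<.06
m=near&(H>.022)&(H<.038); q=P[m]; print(len(q),np.median(q[:,2]) if len(q) else 0)
if len(q): print(cv2.minAreaRect((q[:,:2]*1000).astype(np.float32)))
k=(H>.042)&(H<.058)&(np.hypot(P[...,0]-.356,P[...,1]+.151)<.03); print('knob',k.sum(),P[k].mean(0),cv2.minAreaRect((P[k][:,:2]*1000).astype(np.float32)) if k.any() else '')
"
```

```text
pos [ 0.4833 -0.2345  0.1395] phi 56.01 xyz cm [ 0.01 -0.2   5.94] a [ 0.03 -0.1   0.21] F [ 0.6 -0.4  0.9] w 0.966 t 5.2 j [-0.6   0.06  1.81  0.    1.28 -1.58]
cam [ 0.41462338 -0.18841739  0.33193907] [ 0.24651196 -0.1654492  -0.95491278]
2440 0.029639846010185395
((466.6114807128906, -229.61192321777344), (53.94658279418945, 85.79004669189453), 55.792259216308594)
knob 193 [ 0.36112961 -0.15754133  0.04882614] ((361.1706848144531, -157.50946044921875), (19.024185180664062, 5.659915447235107), 57.22389221191406)
```

View pics/w6.png

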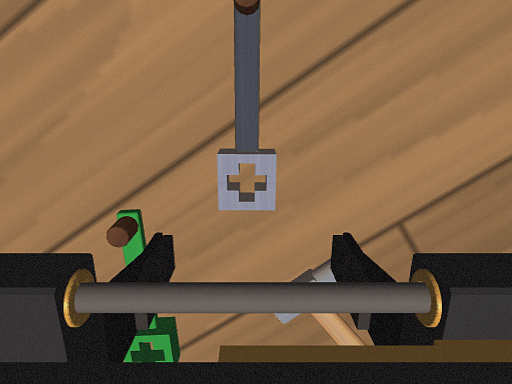

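Wrist view: the grey lever's hub is centred at (247,182) with its bar pointing up the image, aligned with the jaws. The green lever is at (130,290), well to the side and low. I'll refine the hub centre.

```bash
python3 -c "
from h import *
g=load('w6'); I=g['image'].astype(int); P=pts(g)
m=((I.min(-1)>120)&(I.max(-1)-I.min(-1)<40)).astype(np.uint8); m[:140]=0;m[220:]=0;m[:,:205]=0;m[:,290:]=0
c=max(cv2.findContours(m,0,1)[0],key=cv2.contourArea)[:,0]
q=np.array([ray(g,u,v,.030)[:2] for u,v in c])*1000
r=cv2.minAreaRect(q.astype(np.float32)); print(r)
print('cx',g['cx'],g['cy'])
h=np.array(r[0])/1000; go(h[0],h[1],-.022,55.8)
# fingers: where the grips are seen
d=(I.max(-1)<60)&(g['range_z']>0); R=telemetry.read_state(); ee=R['ee_pos']
for s in (slice(130,180),slice(330,375)):
    k=np.zeros(d.shape,bool); k[232:330,s]=1; k&=d; p=P[k]-ee; t=np.deg2rad(56); Y=np.array([np.cos(t),np.sin(t)]);X=np.array([-Y[1],Y[0]])
    print('finger tool x',np.percentile(p[:,:2]@X,[2,50,98]).round(3),'y',np.percentile(p[:,:2]@Y,[2,50,98]).round(3),'z rel',np.percentile(p[:,2],[1,5,50,95]).round(3))
"
```

```text
((479.8484191894531, -238.8690185546875), (54.16789245605469, 53.896358489990234), 55.745948791503906)
cx 252.27793161866933 194.4945387709668
pos [ 0.4838 -0.2337  0.1399] phi 56.09 xyz cm [ 0.02 -0.66 16.19] a [ 0.04 -0.06  0.29] F [ 0.6 -0.2 -0.2] w 0.98 t 5.25 j [-0.6   0.06  1.81  0.    1.28 -1.58]
finger tool x [-0.17   0.01   0.033] y [-0.112 -0.045 -0.023] z rel [-0.136 -0.125  0.056  0.113]
finger tool x [-0.008  0.01   0.033] y [0.022 0.042 0.05 ] z rel [0.03  0.033 0.057 0.113]
```

Request:
step_arm(
  deltas=[
    {"ax": 0, "ay": 0, "az": 0.3, "x": 0, "y": -0.6, "z": 4, "hand": 0},
    {"ax": 0, "ay": 0, "az": 0.3, "x": 0, "y": -0.6, "z": 8, "hand": 0},
    {"ax": 0, "ay": 0, "az": 0.3, "x": 0, "y": -0.6, "z": 12, "hand": 0},
    {"ax": 0, "ay": 0, "az": 0.3, "x": 0, "y": -0.6, "z": 14, "hand": 0},
    {"ax": 0, "ay": 0, "az": 0.3, "x": 0, "y": -0.6, "z": 15.5, "hand": 0},
    {"ax": 0, "ay": 0, "az": 0.3, "x": 0, "y": -0.6, "z": 16.2, "hand": 0},
    {"ax": 0, "ay": 0, "az": 0.3, "x": 0, "y": -0.6, "z": 16.2, "hand": 0},
  ],
)

```text
time_s: 5.83
ee_pos: [0.48, -0.2372, -0.0232]
ee_rot: [-0.001, 0.293, 0.956, 0.001]
wrist_force: [-0.7, -0.4, 0.0]
width: 0.996
```

Request:
step_arm(
  deltas=[
    {"ax": 0, "ay": 0, "az": 0, "x": 0, "y": 0, "z": 0, "hand": 1},
    {"ax": 0, "ay": 0, "az": 0, "x": 0, "y": 0, "z": 0, "hand": 1},
    {"ax": 0, "ay": 0, "az": 0, "x": 0, "y": 0, "z": 0, "hand": 1},
    {"ax": 0, "ay": 0, "az": 0, "x": 0, "y": 0, "z": 0, "hand": 1},
    {"ax": 0, "ay": 0, "az": 0, "x": 0, "y": 0, "z": 0, "hand": 1},
    {"ax": 0, "ay": 0, "az": 0, "x": 0, "y": 0, "z": 0, "hand": 1},
    {"ax": 0, "ay": 0, "az": 0, "x": 0, "y": 0, "z": 0, "hand": 1},
  ],
  newtons=60,
)

```text
time_s: 6.42
ee_pos: [0.4809, -0.2398, -0.0213]
ee_rot: [0.0, 0.294, 0.956, -0.0]
wrist_force: [0.1, 0.9, 3.0]
width: 0.612
```

Hub gripped: the opening is 53 mm and the underside sits 21 mm above the reported z. Now I lift.

Request:
step_arm(
  deltas=[
    {"ax": 0, "ay": 0, "az": 0, "x": 0, "y": 0, "z": -1, "hand": 1},
    {"ax": 0, "ay": 0, "az": 0, "x": 0, "y": 0, "z": -4, "hand": 1},
    {"ax": 0, "ay": 0, "az": 0, "x": 0, "y": 0, "z": -7, "hand": 1},
    {"ax": 0, "ay": 0, "az": 0, "x": 0, "y": 0, "z": -10, "hand": 1},
    {"ax": 0, "ay": 0, "az": 0, "x": 0, "y": 0, "z": -13, "hand": 1},
    {"ax": 0, "ay": 0, "az": 0, "x": 0, "y": 0, "z": -16, "hand": 1},
    {"ax": 0, "ay": 0, "az": 0, "x": 0, "y": 0, "z": -16.6, "hand": 1},
    {"ax": 0, "ay": 0, "az": 0, "x": 0, "y": 0, "z": -16.6, "hand": 1},
  ],
)

```text
time_s: 7.08
ee_pos: [0.4819, -0.2406, 0.1465]
ee_rot: [0.002, 0.294, 0.956, -0.001]
wrist_force: [-0.1, -1.3, -5.3]
width: 0.618
```

```bash
python3 -c "
from h import *
go(.516,.06,.145,8.85)"
```

```text
pos [ 0.4819 -0.2406  0.1465] phi 55.79 xyz cm [14.08 26.77  0.07] a [ 0.11  0.27 46.94] F [-0.1 -1.3 -5.3] w 0.618 t 7.0833 j [-0.61  0.05  1.81 -0.    1.28 -1.58]
```

Request:
step_arm(
  deltas=[
    {"ax": 0, "ay": 0, "az": 5, "x": 1, "y": 2, "z": 0, "hand": 1},
    {"ax": 0, "ay": 0, "az": 11, "x": 3, "y": 5, "z": 0, "hand": 1},
    {"ax": 0, "ay": 0, "az": 17, "x": 4.5, "y": 8.5, "z": 0, "hand": 1},
    {"ax": 0, "ay": 0, "az": 23, "x": 6.3, "y": 12, "z": 0, "hand": 1},
    {"ax": 0, "ay": 0, "az": 29, "x": 8, "y": 15.5, "z": 0, "hand": 1},
    {"ax": 0, "ay": 0, "az": 35, "x": 10, "y": 19, "z": 0, "hand": 1},
    {"ax": 0, "ay": 0, "az": 41, "x": 12, "y": 22.5, "z": 0, "hand": 1},
    {"ax": 0, "ay": 0, "az": 45, "x": 13.2, "y": 25, "z": 0, "hand": 1},
  ],
)

```text
time_s: 7.75
ee_pos: [0.5091, 0.0447, 0.1405]
ee_rot: [-0.003, 0.639, 0.769, -0.001]
wrist_force: [0.0, 0.3, -5.5]
width: 0.615
```

Request:
step_arm(
  deltas=[
    {"ax": 0, "ay": 0, "az": 2, "x": 1.5, "y": 1.3, "z": 0, "hand": 1},
    {"ax": 0, "ay": 0, "az": 2, "x": 1.5, "y": 1.3, "z": 0, "hand": 1},
    {"ax": 0, "ay": 0, "az": 2, "x": 1.5, "y": 1.3, "z": 0, "hand": 1},
    {"ax": 0, "ay": 0, "az": 2, "x": 1.5, "y": 1.3, "z": 0, "hand": 1},
  ],
)

```text
time_s: 8.08
ee_pos: [0.5201, 0.0581, 0.1416]
ee_rot: [-0.002, 0.65, 0.76, -0.002]
wrist_force: [0.1, 0.4, -4.5]
width: 0.618
```

```bash
python3 -c "
from h import *
go(.59,.0715,.145,8.85)
g=snap('wrist','w7')"
```

```text
pos [0.5201 0.0581 0.1416] phi 8.85 xyz cm [ 0.25  7.11 -0.37] a [-0.26 -0.01 -0.  ] F [ 0.1  0.4 -4.5] w 0.618 t 8.0833 j [-0.04  0.02  1.84 -0.    1.28 -0.19]
```

View pics/w7.png

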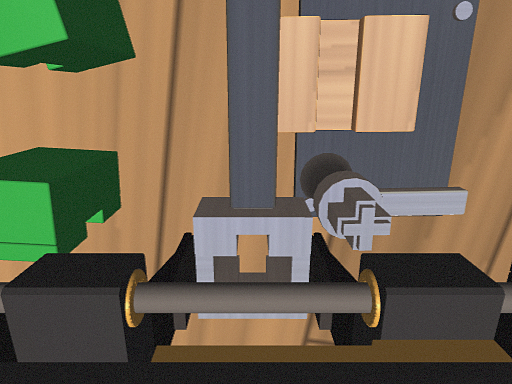

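Wrist view: the held hub has its top face at columns 193–313 with the bar-side edge at row 217. The shaft's cross nose is at (365,226) and the keeper bar runs to (466,203). I'll cast these.

```bash
python3 -c "
from h import *
g=load('w7'); I=g['image'].astype(int); P=pts(g); H=np.where(g['range_z']>0,P[...,2],-1)
bright=(I.min(-1)>100)&(I.max(-1)-I.min(-1)<45)
def W(u0,u1,v0,v1):
    m=np.zeros(H.shape,bool); m[v0:v1,u0:u1]=1; return m
def rect(n,m,h):
    c=max(cv2.findContours(m.astype(np.uint8),0,1)[0],key=cv2.contourArea)[:,0]
    q=np.array([ray(g,u,v,h)[:2] for u,v in c])*1000; r=cv2.minAreaRect(q.astype(np.float32))
    print(n,m.sum(),np.median(P[m][:,2]).round(4),np.round(r[0],1),np.round(r[1],1),round(r[2],2)); return np.array(r[0])
rect('nose',W(335,395,195,255)&(H>.1345)&bright,.140)
k=rect('keeper',W(392,475,180,222)&(abs(H-.094)<.006)&bright,.094)
s=P[W(310,392,165,255)&(abs(H-.104)<.005)&bright]; print('shoulder',cv2.minEnclosingCircle((s[:,:2]*1000).astype(np.float32)),len(s))
hm=W(190,318,210,282)&bright; print('hub z',np.percentile(P[hm][:,2],[5,50,95]))
ht=np.median(P[hm][:,2])
# plane of hub top
q=P[hm]; q=q[abs(q[:,2]-ht)<.006]; A=np.c_[q[:,:2]-q[:,:2].mean(0),np.ones(len(q))]; print('hub plane',np.linalg.lstsq(A,q[:,2],rcond=None)[0])
v,u=np.nonzero(hm)
L=np.array([[hm[r].nonzero()[0].min(),r] for r in range(222,280,4)]);Rr=np.array([[hm[r].nonzero()[0].max(),r] for r in range(222,280,4)]);T=np.array([[c,hm[:,c].nonzero()[0].min()] for c in range(198,310,4)])
print(L[:,0],Rr[:,0],T[:,1])
pl=lambda e:np.array([ray(g,a,b,ht)[:2] for a,b in e])*1000
o=[]
for e in (L,Rr,T):
    p=pl(e); f=cv2.fitLine(p.astype(np.float32),2,0,.01,.01).ravel(); print('edge',p.mean(0).round(1),'yaw',np.rad2deg(np.arctan2(f[1],f[0])).round(2)); o.append(p.mean(0))
"
```

```text
nose 995 0.1397 [590.4  68.7] [25.9 25.7] 55.06
keeper 1808 0.0936 [649.9  79.8] [56.2 19.4] 10.11
shoulder ((590.0259399414062, 68.71803283691406), 23.796897888183594) 1108
hub z [0.19161393 0.19264419 0.19365298]
hub plane [-0.00630193 -0.00036624  0.19264988]
[193 193 194 194 194 194 194 195 195 196 196 196 196 197 197] [312 311 311 311 311 310 310 310 309 309 309 309 308 308 308] [217 217 217 217 217 217 217 217 217 217 217 217 217 217 217 217 217 217
 217 217 217 217 217 217 217 217 217 217]
edge [491.9  65.3] yaw -80.29
edge [544.6  73.6] yaw -81.82
edge [515.6  85.8] yaw 8.98
```

Request:
step_arm(
  deltas=[
    {"ax": 0, "ay": 0, "az": -1.2, "x": -0.1, "y": 2, "z": 0, "hand": 1},
    {"ax": 0, "ay": 0, "az": -1.2, "x": -0.1, "y": 4, "z": 0, "hand": 1},
    {"ax": 0, "ay": 0, "az": -1.2, "x": -0.1, "y": 6, "z": 0, "hand": 1},
    {"ax": 0, "ay": 0, "az": -1.2, "x": -0.14, "y": 7.07, "z": 0, "hand": 1},
    {"ax": 0, "ay": 0, "az": -1.2, "x": -0.14, "y": 7.07, "z": 0, "hand": 1},
    {"ax": 0, "ay": 0, "az": -1.2, "x": -0.14, "y": 7.07, "z": 0, "hand": 1},
    {"ax": 0, "ay": 0, "az": -1.2, "x": -0.14, "y": 7.07, "z": 0, "hand": 1},
    {"ax": 0, "ay": 0, "az": -1.2, "x": -0.14, "y": 7.07, "z": 0, "hand": 1},
  ],
)

```text
time_s: 8.8
ee_pos: [0.5909, 0.0674, 0.1437]
ee_rot: [-0.0, 0.643, 0.766, -0.0]
wrist_force: [1.0, -0.2, -5.7]
width: 0.618
```

```bash
python3 -c "
from h import *
go(.5902,.0676,.1205,10.05)
g=snap('wrist','w8'); I=g['image'].astype(int)
cv2.imwrite('pics/w8c.png',cv2.resize(g['image'][190:330,180:330],(750,700))[:,:,::-1][:600])
print(telemetry.read_state()['ee_pos'])"
```

```text
pos [0.5909 0.0674 0.1437] phi 9.95 xyz cm [ 0.03 -0.07  2.32] a [-0.08 -0.01 -0.1 ] F [ 1.  -0.2 -5.7] w 0.618 t 8.8 j [-0.02  0.19  1.66 -0.    1.3  -0.19]
[0.59116206 0.06753045 0.14393415]
```

View pics/w8c.png

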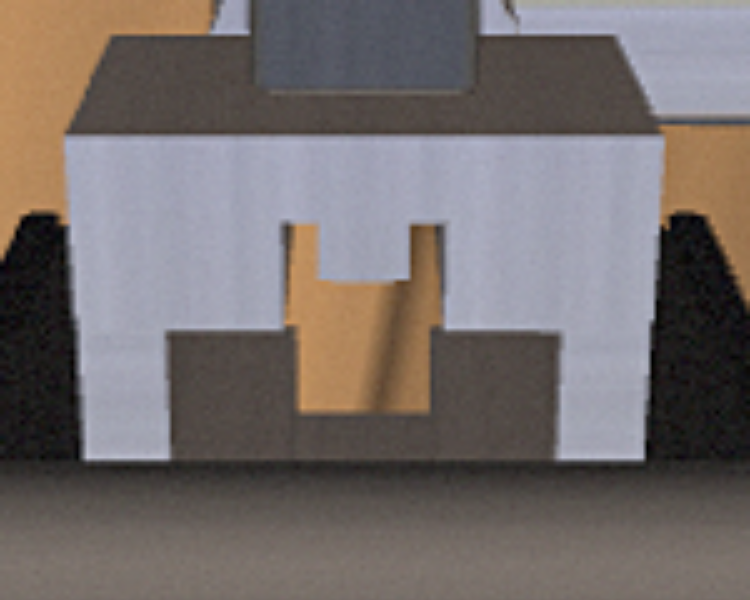

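The nose arm (319–411) sits centred in the slot (285–443), so I lower it in stages, watching the force. That was my twelfth viewed picture, so the remaining checks are numeric.

Request:
step_arm(
  deltas=[
    {"ax": 0, "ay": 0, "az": 0, "x": 0, "y": 0, "z": 1, "hand": 1},
    {"ax": 0, "ay": 0, "az": 0, "x": 0, "y": 0, "z": 2, "hand": 1},
    {"ax": 0, "ay": 0, "az": 0, "x": 0, "y": 0, "z": 2.8, "hand": 1},
    {"ax": 0, "ay": 0, "az": 0, "x": 0, "y": 0, "z": 3.2, "hand": 1},
    {"ax": 0, "ay": 0, "az": 0, "x": 0, "y": 0, "z": 3.6, "hand": 1},
    {"ax": 0, "ay": 0, "az": 0, "x": 0, "y": 0, "z": 4, "hand": 1},
    {"ax": 0, "ay": 0, "az": 0, "x": 0, "y": 0, "z": 4, "hand": 1},
  ],
)

```text
time_s: 9.43
ee_pos: [0.5914, 0.068, 0.103]
ee_rot: [-0.001, 0.643, 0.766, -0.001]
wrist_force: [-0.2, -0.6, -6.1]
width: 0.615
```

```bash
python3 -c "
from h import *
go(.5902,.0676,.0827,10.05); print(telemetry.read_state()['moment'])"
```

```text
pos [0.5914 0.068  0.103 ] phi 10.0 xyz cm [-0.02 -0.12  2.03] a [-0.09 -0.01 -0.05] F [-0.2 -0.6 -6.1] w 0.615 t 9.4333 j [-0.02  0.23  1.69 -0.    1.22 -0.19]
[-0.24772314  0.0823253  -0.00844124]
```

Request:
step_arm(
  deltas=[
    {"ax": 0, "ay": 0, "az": 0, "x": 0, "y": 0, "z": 0.6, "hand": 1},
    {"ax": 0, "ay": 0, "az": 0, "x": 0, "y": 0, "z": 1.2, "hand": 1},
    {"ax": 0, "ay": 0, "az": 0, "x": 0, "y": 0, "z": 1.6, "hand": 1},
    {"ax": 0, "ay": 0, "az": 0, "x": 0, "y": 0, "z": 1.9, "hand": 1},
    {"ax": 0, "ay": 0, "az": 0, "x": 0, "y": 0, "z": 2.05, "hand": 1},
    {"ax": 0, "ay": 0, "az": 0, "x": 0, "y": 0, "z": 2.05, "hand": 1},
    {"ax": 0, "ay": 0, "az": 0, "x": 0, "y": 0, "z": 2.05, "hand": 1},
  ],
)

```text
time_s: 10.02
ee_pos: [0.5922, 0.068, 0.0837]
ee_rot: [0.0, 0.643, 0.766, 0.0]
wrist_force: [0.1, 0.1, -4.7]
width: 0.616
```

```bash
python3 -c "
from h import *
go(.5902,.0676,.0817,10.05); print(telemetry.read_state()['moment'])"
```

```text
pos [0.5922 0.068  0.0837] phi 9.99 xyz cm [-0.   -0.21  0.2 ] a [ 0.02  0.   -0.06] F [ 0.1  0.1 -4.7] w 0.616 t 10.0167 j [-0.02  0.25  1.7   0.    1.19 -0.19]
[-0.18217568 -0.00753042 -0.01167739]
```

Request:
step_arm(
  deltas=[
    {"ax": 0, "ay": 0, "az": 0, "x": 0, "y": -0.1, "z": 0.1, "hand": 1},
    {"ax": 0, "ay": 0, "az": 0, "x": 0, "y": -0.1, "z": 0.2, "hand": 1},
    {"ax": 0, "ay": 0, "az": 0, "x": 0, "y": -0.1, "z": 0.25, "hand": 1},
    {"ax": 0, "ay": 0, "az": 0, "x": 0, "y": -0.1, "z": 0.25, "hand": 1},
  ],
)

```text
time_s: 10.35
ee_pos: [0.5915, 0.0677, 0.0827]
ee_rot: [0.0, 0.643, 0.766, 0.0]
wrist_force: [-4.3, -0.8, 5.6]
width: 0.615
```

```bash
python3 -c "
from h import *
go(.5902,.0676,.0817,10.05); print(telemetry.read_state()['moment'])"
```

```text
pos [0.5915 0.0677 0.0827] phi 9.99 xyz cm [ 0.01 -0.13  0.1 ] a [ 0.05  0.02 -0.06] F [-4.3 -0.8  5.6] w 0.615 t 10.35 j [-0.02  0.25  1.71 -0.    1.18 -0.19]
[-0.22733003  0.95944242  0.04424557]
```

Seated: z is 0.0827 and the vertical force flipped to +5.6 N. Now the swing, counterclockwise from above, which is negative az.

Request:
step_arm(
  deltas=[
    {"ax": 0, "ay": 0, "az": -2, "x": 0, "y": 0.1, "z": -0.05, "hand": 1},
    {"ax": 0, "ay": 0, "az": -6, "x": 0, "y": 0.1, "z": -0.05, "hand": 1},
    {"ax": 0, "ay": 0, "az": -11, "x": 0, "y": 0.1, "z": -0.05, "hand": 1},
    {"ax": 0, "ay": 0, "az": -16, "x": 0, "y": 0.1, "z": -0.05, "hand": 1},
    {"ax": 0, "ay": 0, "az": -21, "x": 0, "y": 0.1, "z": -0.05, "hand": 1},
    {"ax": 0, "ay": 0, "az": -26, "x": 0, "y": 0.1, "z": -0.05, "hand": 1},
    {"ax": 0, "ay": 0, "az": -30, "x": 0, "y": 0.1, "z": -0.05, "hand": 1},
    {"ax": 0, "ay": 0, "az": -30, "x": 0, "y": 0.1, "z": -0.05, "hand": 1},
  ],
)

```text
time_s: 11.02
ee_pos: [0.5914, 0.0682, 0.0827]
ee_rot: [-0.001, 0.421, 0.907, -0.0]
wrist_force: [-7.3, 0.6, 5.6]
width: 0.615
```

```bash
python3 -c "
from h import *
go(.5918,.0678,.0827,84); print(telemetry.read_state()['moment'])"
```

```text
pos [0.5914 0.0682 0.0827] phi 40.2 xyz cm [-0.06  0.   -0.  ] a [-1.00e-02 -7.00e-02 -4.38e+01] F [-7.3  0.6  5.6] w 0.615 t 11.0167 j [-0.02  0.25  1.7   0.    1.19 -0.72]
[-0.03568319  1.10855245  0.03449313]
```

Request:
step_arm(
  deltas=[
    {"ax": 0, "ay": 0, "az": -3, "x": 0.06, "y": -0.07, "z": 0, "hand": 1},
    {"ax": 0, "ay": 0, "az": -8, "x": 0.06, "y": -0.07, "z": 0, "hand": 1},
    {"ax": 0, "ay": 0, "az": -13, "x": 0.06, "y": -0.07, "z": 0, "hand": 1},
    {"ax": 0, "ay": 0, "az": -19, "x": 0.06, "y": -0.07, "z": 0, "hand": 1},
    {"ax": 0, "ay": 0, "az": -25, "x": 0.06, "y": -0.07, "z": 0, "hand": 1},
    {"ax": 0, "ay": 0, "az": -31, "x": 0.06, "y": -0.07, "z": 0, "hand": 1},
    {"ax": 0, "ay": 0, "az": -36, "x": 0.06, "y": -0.07, "z": 0, "hand": 1},
    {"ax": 0, "ay": 0, "az": -40, "x": 0.06, "y": -0.07, "z": 0, "hand": 1},
  ],
)

```text
time_s: 11.68
ee_pos: [0.5915, 0.0683, 0.0827]
ee_rot: [0.0, 0.085, 0.996, 0.0]
wrist_force: [-3.7, 1.1, 3.0]
width: 0.619
```

```bash
python3 -c "
from h import *
go(.5918,.0678,.0827,87); print(telemetry.read_state()['moment'])"
```

```text
pos [0.5915 0.0683 0.0827] phi 80.2 xyz cm [-0.04 -0.04 -0.  ] a [ 0.04  0.06 -6.8 ] F [-3.7  1.1  3. ] w 0.619 t 11.6833 j [-0.02  0.25  1.71  0.    1.18 -1.42]
[ 0.15529333  0.55318766 -0.31410152]
```

Request:
step_arm(
  deltas=[
    {"ax": 0, "ay": 0, "az": -2, "x": 0, "y": 0, "z": 0, "hand": 1},
    {"ax": 0, "ay": 0, "az": -4, "x": 0, "y": 0, "z": 0, "hand": 1},
    {"ax": 0, "ay": 0, "az": -6, "x": 0, "y": 0, "z": 0, "hand": 1},
    {"ax": 0, "ay": 0, "az": -8, "x": 0, "y": 0, "z": 0, "hand": 1},
    {"ax": 0, "ay": 0, "az": -8, "x": 0, "y": 0, "z": 0, "hand": 1},
  ],
)

```text
time_s: 12.1
ee_pos: [0.5916, 0.0683, 0.0827]
ee_rot: [0.001, 0.017, 1.0, 0.0]
wrist_force: [-3.5, 0.8, 3.2]
width: 0.613
```

```bash
python3 -c "
from h import *
go(.5918,.0678,.0827,91); print(telemetry.read_state()['moment'])"
```

```text
pos [0.5916 0.0683 0.0827] phi 88.05 xyz cm [-0.02 -0.05 -0.  ] a [ 0.03  0.07 -2.95] F [-3.5  0.8  3.2] w 0.613 t 12.1 j [-0.02  0.25  1.71  0.    1.18 -1.55]
[0.17704189 0.53079637 0.03220146]
```

Request:
step_arm(
  deltas=[
    {"ax": 0, "ay": 0, "az": -1.5, "x": 0, "y": 0, "z": 0, "hand": 1},
    {"ax": 0, "ay": 0, "az": -3, "x": 0, "y": 0, "z": 0, "hand": 1},
    {"ax": 0, "ay": 0, "az": -4.5, "x": 0, "y": 0, "z": 0, "hand": 1},
    {"ax": 0, "ay": 0, "az": -4.5, "x": 0, "y": 0, "z": 0, "hand": 1},
  ],
)

```text
time_s: 12.43
ee_pos: [0.5916, 0.0684, 0.0827]
ee_rot: [0.001, -0.021, 1.0, 0.0]
wrist_force: [-4.6, 2.0, 5.0]
width: 0.616
```

```bash
cat > kp.py <<'E'
from h import *
import sys
def kp(f):
    for n in('side','top'):
        g=snap(n,f+n); P=pts(g); I=g['image'].astype(int)
        d=P[...,:2]-np.array([.5905,.0695]); r=np.hypot(d[...,0],d[...,1])
        m=(g['range_z']>0)&(abs(P[...,2]-.094)<.006)&(r>.04)&(r<.097)&(I.max(-1)-I.min(-1)<40)&(I.min(-1)>80)
        a=np.rad2deg(np.arctan2(d[m][:,1],d[m][:,0])); print(n,m.sum(),'keeper yaw (minus bed 9)',np.percentile(a,[10,50,90]).round(1) if m.any() else '', P[m].mean(0).round(3) if m.any() else '')
kp(sys.argv[1])
go(.5918,.0678,.0827,91); print(telemetry.read_state()['moment'])
E
python3 kp.py k1
```

```text
side 26 keeper yaw (minus bed 9) [82.4 90.1 95.5] [0.592 0.14  0.093]
top 2 keeper yaw (minus bed 9) [87.5 87.7 87.9] [0.593 0.145 0.096]
pos [0.5916 0.0684 0.0827] phi 92.4 xyz cm [-0.02 -0.06 -0.  ] a [0.03 0.07 1.4 ] F [-3.8  2.1  6.1] w 0.614 t 12.5333 j [-0.02  0.25  1.71  0.    1.18 -1.63]
[ 0.32778788  0.69422301 -0.10090325]
```

Request:
step_arm(
  deltas=[
    {"ax": 0, "ay": 0, "az": -1, "x": 0, "y": 0, "z": 0, "hand": 1},
    {"ax": 0, "ay": 0, "az": -2, "x": 0, "y": 0, "z": 0, "hand": 1},
    {"ax": 0, "ay": 0, "az": -2, "x": 0, "y": 0, "z": 0, "hand": 1},
  ],
)

```text
time_s: 12.78
ee_pos: [0.5916, 0.0684, 0.0826]
ee_rot: [0.001, -0.036, 0.999, 0.001]
wrist_force: [-5.1, 3.3, 6.5]
width: 0.613
```

```bash
python3 kp.py k2
```

```text
side 25 keeper yaw (minus bed 9) [82.5 90.2 94.9] [0.592 0.14  0.093]
top 2 keeper yaw (minus bed 9) [88.5 89.5 90.5] [0.591 0.142 0.098]
pos [0.5916 0.0684 0.0827] phi 94.12 xyz cm [-0.02 -0.06 -0.  ] a [0.1  0.06 3.12] F [-3.7  2.6  5.7] w 0.617 t 12.8833 j [-0.02  0.25  1.71  0.    1.19 -1.66]
[ 0.26847201  0.7386906  -2.30531028]
```

At the stop: Mz is -2.3 N m and the keeper no longer moves. I ease back, release and lift straight up.

Request:
step_arm(
  deltas=[
    {"ax": 0, "ay": 0, "az": 1.5, "x": 0, "y": 0, "z": 0, "hand": 1},
    {"ax": 0, "ay": 0, "az": 1.5, "x": 0, "y": 0, "z": 0, "hand": 0},
    {"ax": 0, "ay": 0, "az": 1.5, "x": 0, "y": 0, "z": 0, "hand": 0},
    {"ax": 0, "ay": 0, "az": 1.5, "x": 0, "y": 0, "z": 0, "hand": 0},
    {"ax": 0, "ay": 0, "az": 1.5, "x": 0, "y": 0, "z": 0, "hand": 0},
    {"ax": 0, "ay": 0, "az": 1.5, "x": 0, "y": 0, "z": 0, "hand": 0},
    {"ax": 0, "ay": 0, "az": 1.5, "x": 0, "y": 0, "z": 0, "hand": 0},
    {"ax": 0, "ay": 0, "az": 1.5, "x": 0, "y": 0, "z": 0, "hand": 0},
  ],
)

```text
time_s: 13.55
ee_pos: [0.5911, 0.0679, 0.0815]
ee_rot: [-0.0, -0.026, 1.0, -0.0]
wrist_force: [0.3, -0.5, 0.3]
width: 0.982
```

Request:
step_arm(
  deltas=[
    {"ax": 0, "ay": 0, "az": 0, "x": 0, "y": 0, "z": -1, "hand": 0},
    {"ax": 0, "ay": 0, "az": 0, "x": 0, "y": 0, "z": -3, "hand": 0},
    {"ax": 0, "ay": 0, "az": 0, "x": 0, "y": 0, "z": -6, "hand": 0},
    {"ax": 0, "ay": 0, "az": 0, "x": 0, "y": 0, "z": -10, "hand": 0},
    {"ax": 0, "ay": 0, "az": 0, "x": 0, "y": 0, "z": -14, "hand": 0},
    {"ax": 0, "ay": 0, "az": 0, "x": 0, "y": 0, "z": -14, "hand": 0},
  ],
)

```text
time_s: 14.05
ee_pos: [0.5961, 0.068, 0.2329]
ee_rot: [0.008, -0.026, 1.0, -0.0]
wrist_force: [1.6, -0.3, 1.7]
width: 1.0
```

```bash
python3 kp.py k3; python3 -c "
from h import *
g=snap('wrist','w9'); P=pts(g); I=g['image'].astype(int); ok=g['range_z']>0
d=np.hypot(P[...,0]-.5905,P[...,1]-.0695); m=ok&(d<.036)&(P[...,2]>.122)&(P[...,2]<.145)
for lo,hi in((.128,.1375),(.1375,.145)):
    k=m&(P[...,2]>lo)&(P[...,2]<hi); 
    if k.sum()>20:
        q=P[k]; A=np.c_[q[:,:2]-q[:,:2].mean(0),np.ones(len(q))]; print(lo,k.sum(),cv2.minAreaRect((q[:,:2]*1000).astype(np.float32)),'plane',np.linalg.lstsq(A,q[:,2],rcond=None)[0].round(4))
t=load('k3top'); P=pts(t); H=P[...,2]; m=np.zeros(H.shape,bool); m[150:215,200:245]=1
q=P[m&(t['range_z']>0)&(abs(H-.076)<.005)]; print('block',len(q),cv2.minAreaRect((q[:,:2]*1000).astype(np.float32)) if len(q) else '')
a=load('top0'); D=np.abs(a['image'].astype(int)-t['image']).max(-1)
for n,(u0,u1,v0,v1) in dict(beaker=(132,160,158,185),dish=(128,170,195,235),mallet=(318,345,120,192)).items(): print(n,(D[v0:v1,u0:u1]>40).sum())
"
```

```text
side 25 keeper yaw (minus bed 9) [81.4 88.5 95.1] [0.592 0.141 0.093]
top 66 keeper yaw (minus bed 9) [78.4 85.  92.5] [0.596 0.133 0.094]
pos [0.593  0.068  0.2254] phi 92.99 xyz cm [ 0.21 -0.   14.27] a [-0.02  0.36  1.99] F [-0.1 -0.7 -0.4] w 1.002 t 14.15 j [-0.02  0.13  1.57 -0.    1.44 -1.64]
[-0.00488332  0.01542405 -0.00363498]
0.128 2997 ((590.111572265625, 68.80003356933594), (54.55608367919922, 54.017093658447266), 2.1187312602996826) plane [0.0047 0.0003 0.1336]
0.1375 545 ((589.7449340820312, 68.82731628417969), (25.23444175720215, 26.078899383544922), 39.653236389160156) plane [0.0069 0.0025 0.1397]
block 67 ((609.206298828125, 154.5933837890625), (36.40510559082031, 53.47391128540039), 12.71650218963623)
beaker 0
dish 0
mallet 0
```

```bash
python3 -c "
from h import *
g=load('k3side'); P=pts(g); I=g['image'].astype(int)
o=np.array([.546,.156]); t=np.deg2rad(9); X=np.array([np.cos(t),np.sin(t)]);Y=np.array([-X[1],X[0]])
b=np.dstack([(P[...,:2]-o)@X,(P[...,:2]-o)@Y,P[...,2]])
m=(g['range_z']>0)&(I[...,0]>I[...,2]+25)&(abs(b[...,1])<.06)&(abs(b[...,0]-.02)<.09)&(abs(b[...,2]-.076)<.006); q=b[m]
A=np.c_[q[:,:2],np.ones(len(q))]; print(len(q),np.percentile(q,[1,99],axis=0).round(3),np.linalg.lstsq(A,q[:,2],rcond=None)[0].round(3))
print(env.job_done())"
```

```text
189 [[-0.039 -0.029  0.071]
 [ 0.08   0.042  0.081]] [-0.008 -0.015  0.076]
the job is handed in; nothing more can be done
None
```

I tipped the block onto the bed, fitted the lever on the shaft and swung the keeper to its stop. Then I released everything and handed the job in, at about 14 s on the robot clock (limit 67 s). The hand-in gives no verdict.

**Last checks**
- **Block:** it lies flat with its groove up, top at 76 mm, centred about 20 mm in from the near edge and near mid-lane. In the final images part of it was hidden, so this rests partly on the full view taken just after it fell.
- **Lever:** the hub top is at 133.6 mm against the expected 134 mm, within about 0.5 mm of the shaft axis and level.
- **Keeper:** it reads 1.32 to 1.38 rad depending on the view. The torque rose to 2.3 N m at the end of the swing and the bar stopped moving, so it is at its stop.
- **Bystanders:** the top view shows no change at the beaker, dish or mallet. The gripper is open and about 14 cm above the lever.

**What disagreed**
- **TCP height:** the real fingertips sit about 31 mm above the reported TCP height, so my first push passed over the block without touching it. I measured this in two views and corrected for it from then on.
- **Moment reading:** in the pauses during the swing the moment about the vertical was mostly below the stated 0.25 N m shaft friction.

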